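Brush out the press cups and crate them

ROBOT

A 6-joint arm with a two-finger parallel gripper is mounted at the origin on the work surface. World frame = base frame: x ahead of the robot, y to its left, z up, the work surface at z = 0. Lengths are in m, angles in rad, forces in N, time in s.
With the tool pointing down it reaches from about 0.35 to 1 m from the base axis. Payload 7.1 kg.
Tool frame: the origin (TCP) lies between the finger pads; the fingertips stand 22 mm ahead of it and the grasp point (between the pads) lies 3 mm ahead of it (ctrl.nose_length is the z of the fingertips in the tool frame, in m); z points along the fingers, y is the line along which they close (so a half turn about z gives the same grasp; the last joint's range is limited). The gripper opens to 85 mm and grips with 20 to 120 N. Pads are 22 mm wide; open, the fingers measure 114 mm over their backs; the gripper's body (76 mm by 85 mm) begins 54 mm behind the grasp point. The pads swing forward as they close: fully open they stand 13 mm farther back than shut.
Start: joints at [-1.27, 0.423, 1.63, -0, 1.089, -0.019], TCP at [0.197, -0.593, 0.253] pointing down, gripper open.
Joint ranges: [-3, 3], [-0.9, 2.11], [0.09, 2.58], [-1.31, 4.45], [0.11, 2.69], [-2.54, 2.54]. Speed limits (rad/s): [2.39, 2.39, 3.01, 3.14, 3.14, 3.14].

INTERFACE

Orientations are given as a rotation vector (axis times angle).
In Python, from workcell import status, imaging, job, ctrl gives the robot as it stands.
- The arm moves only by the tool apply_moves, never from a script. Its arguments are lists of equal length, an entry for each row: "hand": the closure, from -1 (fully open) to 1 (shut); "xyz": the shift along the world's x, y, z in units of 30 mm (1.0 is 30 mm), a list of three; "spin": the turn about the world's z in units of 5 degrees (1.0 is 5 degrees). A call has 1 to 10 rows; each row is the pose to reach, as a shift and turn from the pose commanded when the call began; what a row does not reach only later rows make up. A row lasts 1/12 s, in which the tool goes at most 41.7 mm and 7.16 degrees, less where a joint would pass 70% of its speed; a pose out of reach is approached as far as the arm can. A call with a gripper value outside its range is refused whole. The fingers move at their own pace and stop on an object; "newtons" is the grip in N (left out, the last holds). Time passes only in rows, so rows that repeat a pose let the fingers close. It gives the time, the measured TCP pose, the force, the opening and the grip force at its end, in the units of the state.
- status.get_obs(): the state, without advancing time (a new reading comes with each control period).
- imaging.capture(name): name is "scene" or "top"; returns a dict with "color" (420x560x3 uint8, blue, green, red), "intrinsics" (3x3 intrinsics, pixels), "R" (3x3) and "t" (3): a world point X has camera coordinates R X + t. Camera axes: x right, y down, z forward; pixel columns grow to the right and rows downward; lengths in m; the calibration is good to about 2 mm. A picture is of the moment at which its call begins. There is no depth.
- job.finish_job(): hands the job in; it is judged then, once.
The state is a dict: "clock": time; "q": joint angles; "dq": joint speeds; "tau": joint torques, N m; "eef_pos": TCP position; "orientation": TCP orientation; "wrist_force": force on the tool from outside, world axes, zero at the start; "wrist_torque": the same for the moment, N m; "gripper_width": opening from 0.0 (shut) to 1.0 (fully open); "finger_force": force on a finger pad.
Only numpy, scipy, OpenCV 4.12 (cv2) and the standard library are available. Lean on these libraries where they do the work, as an engineer would, in place of code of your own. Each camera call takes 0.05 s, during which the arm holds its last target. There are 200 camera calls.

TASK

Clean out the two or three open steel cups on the blue mat with the long brush, one after another from the largest to the smallest: run the brush down to the bottom of the cup, draw it up to the mouth and run it down to the bottom again. At the end every cup must stand upright in a cell of its own in the divided crate, with the dark plug left in the crate too, and the brush must stand back in its pot, bristles down. Leave the other things on the bench where they are.

Things in the scene. Friction and masses are not known exactly. Their poses are not given: they have to be found in the camera images.
- cup_large: large steel cup: a plain round steel can open at the top with thick walls, outside diameter 66 mm, height 115 mm, bore 56 mm, wall 5 mm, floor 6 mm thick, mass 0.2 to 0.6 kg. It starts standing on the blue mat. Origin: centre of its underside; z up along its axis. May be absent.
- cup_medium: medium steel cup: a plain round steel can open at the top with thick walls, outside diameter 58 mm, height 102 mm, bore 48 mm, wall 5 mm, floor 6 mm thick, mass 0.2 to 0.6 kg. It starts standing on the blue mat. Origin: centre of its underside; z up along its axis. May be absent.
- cup_small: small steel cup: a plain round steel can open at the top with thick walls, outside diameter 50 mm, height 90 mm, bore 40 mm, wall 5 mm, floor 6 mm thick, mass 0.2 to 0.6 kg. It starts standing on the blue mat. Origin: centre of its underside; z up along its axis. May be absent.
- brush: long rigid bore brush, 180 mm, 0.15 kg, upright, bristles down, loose in the brush pot. Off-white bristle head 26 mm in diameter over the lowest 70 mm (flat end), 8 mm steel stem, wooden grip 22 mm in diameter over the topmost 60 mm. Origin: centre of the bristle end (lower tip); z runs up to the grip. Grip it from above, fingers along the wooden grip, to work it upright.
- stand: the brush pot, fixed: grey round pot on a dark foot disc (84 mm wide, 6 mm thick). Outside diameter 52 mm, bore 42 mm, height 78 mm, its inner floor 8 mm above the bench. Origin: centre of its underside, z up.
- crate: divided plywood crate, fixed, 196 x 196 mm outside, 50 mm high, walls, floor and dividers 8 mm thick, the dividers 44 mm high. Two by two cells, each 86 x 86 mm inside; cell centres lie at x = +/-47 mm, y = +/-47 mm in its frame, cell floors at z = 8 mm. Origin: centre of its underside; x and y along its sides, z up.
- plug_a: solid dark steel plug, 54 mm diameter, 75 mm high with a narrower 40 mm neck, about 0.5 kg, that already stands in one cell of the crate and stays there; only one of plug_a and plug_b is present. Origin: centre of its underside, z up.
- plug_b: solid dark steel plug, 54 mm diameter, 75 mm high with a narrower 40 mm neck, about 0.5 kg, that already stands in one cell of the crate and stays there; only one of plug_a and plug_b is present. Origin: centre of its underside, z up.
- oil_bottle: bystander: white oil bottle with red cap, 54 mm wide, 130 mm tall, standing. Not part of the job.
- screwdriver: bystander: screwdriver lying, 200 mm long. Not part of the job.
- hammer: bystander: hammer lying, about 300 mm long. Not part of the job.
- spacer: bystander: steel spacer ring lying flat, 72 mm wide, 22 mm high. Not part of the job.
- swab_tin: bystander: white tin with wooden swabs, 68 mm wide, 120 mm high in all. Not part of the job.
- clamp: bystander: C-clamp lying, about 130 x 80 mm, 18 mm high. Not part of the job.
- v_block: bystander: heavy dark steel V-block, 60 x 45 x 38 mm. Not part of the job.
Things that resemble listed ones, but are neither listed nor needed, are in the scene too. What is shaped like the plug_b but brown is not meant. What is shaped like the stand but green is not meant.

How it is judged:
By the outcome, as a careful person would: the job done as asked, in the order asked, and still so for the second after the job is handed in, with the robot touching nothing.
Of cup_large, cup_medium, cup_small only 2 to 3 are there at a start; the rules pass over those that are not, and their reading is None.
Of plug_a, plug_b only 1 to 1 are there at a start; the rules pass over those that are not, and their reading is None.
At some moment in a run one of cup_large, cup_medium, cup_small may be knocked a few centimetres aside while the robot is not near it.
It also fails if it takes over 210 s, if anything falls off the work surface, if the arm or the gripper's body presses on something with over 40 N, if the wrist force passes 120 N, or if a joint passes its speed limit or range.

## Working session

There is one attempt and no reset: what is moved stays moved. The work goes in short steps, Python scripts to look and compute and a tool call to move; the robot and the scene stay as the last step left them, time stands still between calls to the robot, and variables do not carry over. Pictures are saved under pics/ and viewed, at most 14 in all, crops included, and the job is handed in when it is done.

Besides the shell and the picture viewer there is one more tool, called after ">>>" as a command line: name --pt "numbers of a row" for each row, then --argument value for the rest. apply_moves: Moves the arm, as the interface text tells. Its arguments: {"type":"object","properties":{"hand":{"type":"array"},"xyz":{"type":"array"},"spin":{"type":"array"},"newtons":{"type":"number"}},"required":["hand","xyz","spin"]}

```bash
mkdir -p pics; ls; python3 - <<'E'
from workcell import status, imaging, job, ctrl
import cv2,numpy as np
print(status.get_obs(), ctrl.nose_length)
for n in("scene","top"):
    d=imaging.capture(n); cv2.imwrite(f"pics/{n}0.png",d["color"]); print(n,d["intrinsics"].tolist(),np.round(d["R"],4).tolist(),np.round(d["t"],4).tolist(), (-d["R"].T@d["t"]))
E
```

```text
pics
{'clock': 0.0, 'q': array([-1.27001430e+00,  4.23847085e-01,  1.63067674e+00,  1.58313526e-05,
        1.08862263e+00, -1.89626267e-02]), 'dq': array([ 7.77489864e-04, -7.40475390e-04,  1.53836626e-03, -6.42814106e-05,
       -7.56236744e-04, -1.60407709e-04]), 'tau': array([ 3.10463729e-03, -5.57379806e+01, -2.81741756e+01,  1.27049352e-04,
        7.15668633e-03, -1.40604141e-05]), 'eef_pos': array([ 0.19635134, -0.59281705,  0.25254699]), 'orientation': array([-3.10001096e+00, -4.99860310e-01,  3.20817598e-04]), 'wrist_force': array([-0.54232931,  0.14069584,  0.17659043]), 'wrist_torque': array([-0.02164174, -0.01228536, -0.02568034]), 'finger_force': 0.0, 'gripper_width': 1.0023968625411805} 0.022
scene [[451.24807526858376, 0.0, 275.144741737163], [0.0, 451.24807526858376, 211.85572632524182], [0.0, 0.0, 1.0]] [[-0.389, 0.9211, -0.0169], [0.4946, 0.1934, -0.8473], [-0.7772, -0.338, -0.5308]] [0.2006, -0.2165, 1.6225] [1.44611068 0.40546625 0.68120336]
top [[407.78500951892386, 0.0, 276.7775149683052], [0.0, 407.78500951892386, 213.54287989855848], [0.0, 0.0, 1.0]] [[0.0133, -0.9999, -0.0039], [-0.9852, -0.0125, -0.1708], [0.1708, 0.0061, -0.9853]] [0.0271, 0.5516, 0.9997] [0.37239112 0.0279085  1.07935842]
```

View pics/scene0.png

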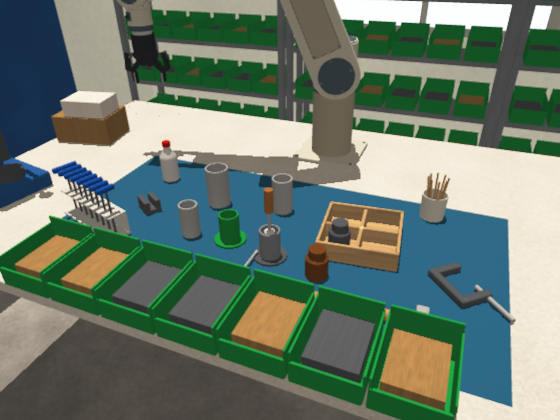

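View pics/top0.png

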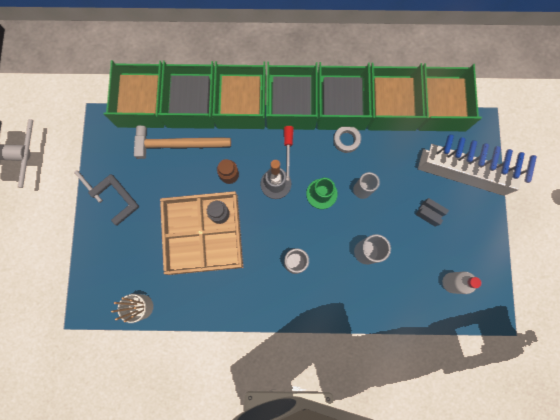

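The scene shows three cups: large near scene (217,185) / top (373,249), medium near (282,195) / (296,261), small near (189,219) / (367,185). The brush stands in the grey pot at top (275,180). The crate is at top (201,233), with the dark plug in its upper-right cell. The brown plug and green pot are decoys. Next I'll enlarge both views for exact pixels.

```bash
python3 - <<'E'
import cv2
a=cv2.imread("pics/top0.png")[125:285,150:410]; cv2.imwrite("pics/topc.png",cv2.resize(a,None,fx=3,fy=3,interpolation=cv2.INTER_CUBIC))
a=cv2.imread("pics/scene0.png")[150:285,160:420]; cv2.imwrite("pics/scenec.png",cv2.resize(a,None,fx=3,fy=3,interpolation=cv2.INTER_CUBIC))
E
```

```text
(no output)
```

View pics/topc.png

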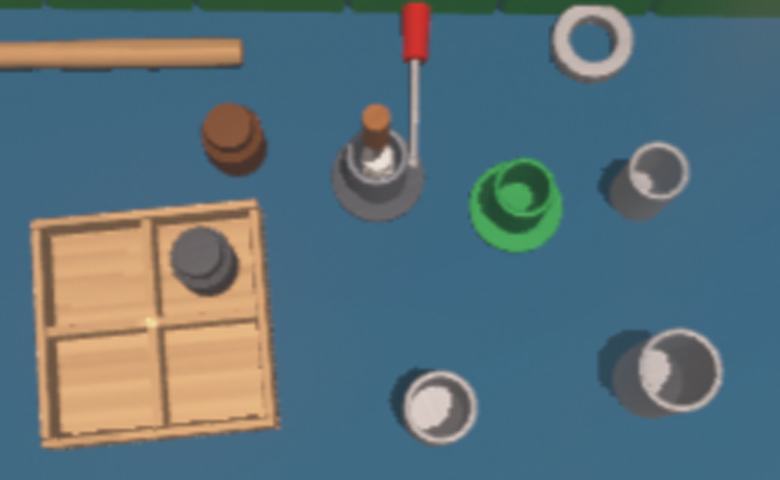

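View pics/scenec.png

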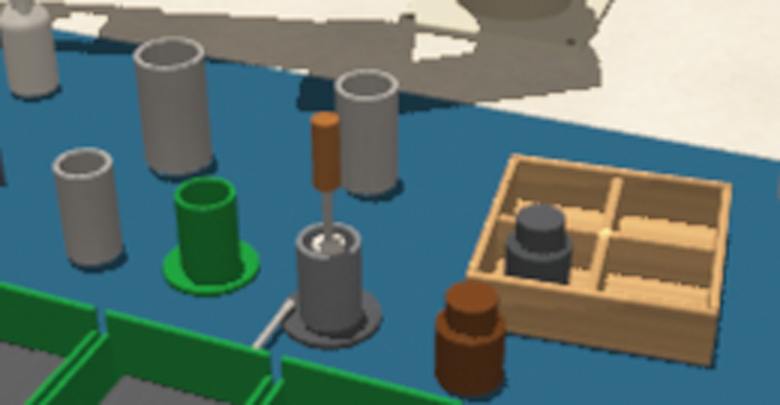

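The crops show clear rims. In the top crop, large is at (680,370), medium (440,407), small (659,171), grip top (376,118), pot rim (377,156), and the crate corners are (33,220), (257,203), (277,427), (45,445). I'll refine these by mask and ellipse, then triangulate.

```bash
cat > h.py <<'E'
import cv2,numpy as np
from workcell import imaging,status
def P(d): return d["intrinsics"]@np.c_[d["R"],d["t"]]
def ray(d,uv,z):
    c=-d["R"].T@d["t"]; v=d["R"].T@np.linalg.inv(d["intrinsics"])@np.r_[uv,1.]
    return c+v*(z-c[2])/v[2]
def proj(d,X):
    p=P(d)@np.r_[X,1.]; return p[:2]/p[2]
def tri(a,ua,b,ub):
    X=cv2.triangulatePoints(P(a),P(b),np.float64(ua).reshape(2,1),np.float64(ub).reshape(2,1)).ravel(); return X[:3]/X[3]
def rim(img,c,r,thr,smax=60):
    """centre of ellipse on bright, unsaturated ring near c (pixel)"""
    s=4; x,y=int(c[0]),int(c[1]); roi=cv2.resize(img[y-r:y+r+1,x-r:x+r+1],None,fx=s,fy=s,interpolation=cv2.INTER_CUBIC)
    hsv=cv2.cvtColor(roi,cv2.COLOR_BGR2HSV); m=((hsv[...,2]>thr)&(hsv[...,1]<smax)).astype(np.uint8)
    n,l,st,_=cv2.connectedComponentsWithStats(m); k=1+np.argmax(st[1:,4])
    h=cv2.convexHull(np.argwhere(l==k)[:,::-1].astype(np.int32))
    e=cv2.fitEllipse(h)
    return np.array([(e[0][0]+.5)/s-.5+x-r,(e[0][1]+.5)/s-.5+y-r]),np.array(e[1])/s
E
cat > m.py <<'E'
from h import *
T=imaging.capture("top");S=imaging.capture("scene")
o=lambda x,y,a,b:np.array([(x+.5)/3-.5+a,(y+.5)/3-.5+b])
t=lambda x,y:o(x,y,150,125); s=lambda x,y:o(x,y,160,150)
for n,a,b,hh,r in(("large",t(680,370),s(169,54),.115,17),("medium",t(440,407),s(367,86),.102,16),("small",t(659,171),s(83,164),.09,14),("pot",t(377,156),s(329,243),.078,13)):
    ra,ea=rim(T["color"],a,r,110 if n=="pot" else 125); 
    print(n,"seed",a.round(1),"fit",ra.round(1),ea.round(1),"| tri",tri(T,a,S,b).round(4),tri(T,ra,S,b).round(4),"top@h",ray(T,a,hh).round(4),ray(T,ra,hh).round(4),"scene@h",ray(S,b,hh).round(4))
print("grip",tri(T,t(376,118),S,s(326,119)).round(4))
for q in((33,220),(257,203),(279,427),(45,445)): print("crate",ray(T,t(*q),.05).round(4))
print("crate mid",tri(T,t(152,323),S,s(606,232)),ray(T,t(152,323),.044))
print("plug",tri(T,t(200,253),S,s(541,217)))
E
python3 m.py
```

```text
large seed [376.3 248. ] fit [376.5 247.9] [27.6 28.8] | tri [ 0.4599 -0.2027  0.1138] [ 0.4601 -0.2028  0.1139] top@h [ 0.4599 -0.2025  0.115 ] [ 0.4601 -0.2028  0.115 ] scene@h [ 0.462  -0.2013  0.115 ]
medium seed [296.3 260.3] fit [296.6 260.3] [24.6 24.7] | tri [ 0.4292 -0.0142  0.1005] [ 0.4292 -0.0145  0.1005] top@h [ 0.4291 -0.0142  0.102 ] [ 0.4292 -0.0148  0.102 ] scene@h [ 0.4318 -0.0131  0.102 ]
small seed [369.3 181.7] fit [369.2 181.4] [19.3 20.6] | tri [ 0.6274 -0.1954  0.0889] [ 0.628  -0.195   0.0894] top@h [ 0.6275 -0.1957  0.09  ] [ 0.6282 -0.1955  0.09  ] scene@h [ 0.6289 -0.1938  0.09  ]
pot seed [275.3 176.7] fit [278.7 173.6] [23.5 29.1] | tri [0.6413 0.0393 0.0751] [0.6464 0.0363 0.0781] top@h [0.6407 0.039  0.078 ] [0.6487 0.0306 0.078 ] scene@h [0.6451 0.0412 0.078 ]
grip [0.6409 0.0394 0.1872]
crate [0.5877 0.3346 0.05  ]
crate [0.6051 0.1422 0.05  ]
crate [0.4138 0.1179 0.05  ]
crate [0.3963 0.3127 0.05  ]
crate mid [0.50043012 0.22969019 0.04410647] [0.50057788 0.22920099 0.044     ]
plug [0.55447176 0.18601472 0.08173096]
```

>>> apply_moves --hand '[-1,-1,-1,-1,-1,-1,-1,-1,-1,-1]' --pt "14.8 21.1 0.5" --pt "14.8 21.1 0.5" --pt "14.8 21.1 0.5" --pt "14.8 21.1 0.5" --pt "14.8 21.1 0.5" --pt "14.8 21.1 0.5" --pt "14.8 21.1 0.5" --pt "14.8 21.1 0.5" --pt "14.8 21.1 0.5" --pt "14.8 21.1 0.5" --spin '[0,0,0,0,0,0,0,0,0,0]' --newtons 50

```text
clock: 1.03
eef_pos: [0.4364, -0.2504, 0.2616]
orientation: [3.101, 0.5, 0.0]
wrist_force: [1.0, -0.9, 0.5]
gripper_width: 1.003
finger_force: 0.0
```

>>> apply_moves --hand '[-1,-1,-1,-1,-1,-1,-1,-1,-1,-1]' --pt "6.82 9.67 0" --pt "6.82 9.67 0" --pt "6.82 9.67 0" --pt "6.82 9.67 0" --pt "6.82 9.67 0" --pt "6.82 9.67 0" --pt "6.82 9.67 0" --pt "6.82 9.67 0" --pt "6.82 9.67 0" --pt "6.82 9.67 0" --spin '[0,0,0,0,0,0,0,0,0,0]'

```text
clock: 1.87
eef_pos: [0.6425, 0.0419, 0.2611]
orientation: [-3.1, -0.506, -0.002]
wrist_force: [-0.4, -1.0, -0.2]
gripper_width: 1.0
finger_force: 0.0
```

>>> apply_moves --hand '[-1,-1,-1,-1,1,1,1,1,1,1]' --pt "-0.03 -0.05 -1.2" --pt "-0.03 -0.05 -2.3" --pt "-0.03 -0.05 -3.0" --pt "-0.03 -0.05 -3.0" --pt "-0.03 -0.05 -3.0" --pt "-0.03 -0.05 -3.0" --pt "-0.03 -0.05 -3.0" --pt "-0.03 -0.05 -3.0" --pt "-0.03 -0.05 -3.0" --pt "-0.03 -0.05 -3.0" --spin '[0,0,0,0,0,0,0,0,0,0]'

```text
clock: 2.7
eef_pos: [0.64, 0.0369, 0.1729]
orientation: [-3.101, -0.499, -0.003]
wrist_force: [-1.1, 2.8, 5.9]
gripper_width: 0.242
finger_force: 48.6
```

```bash
cat > s.py <<'E'
from h import *
import sys
n=sys.argv[1]; d=imaging.capture("top");e=imaging.capture("scene")
o=status.get_obs(); print(o["clock"],o["eef_pos"].round(4),o["q"].round(2),o["wrist_force"].round(1),o["gripper_width"],o["finger_force"])
a=cv2.resize(d["color"][115:285,150:410],None,fx=2,fy=2,interpolation=cv2.INTER_CUBIC)
b=cv2.resize(e["color"][100:290,150:410],None,fx=2,fy=2,interpolation=cv2.INTER_CUBIC)
b=b[:,:]; h=600-a.shape[0]
cv2.imwrite(f"pics/{n}.png",np.vstack([a,b[-h:]])); 
E
python3 s.py g1
```

```text
2.8 [0.6401 0.037  0.1729] [0.04 0.54 1.65 0.   0.95 1.29] [-0.8  3.4  6.8] 0.24012451535449972 48.59332501888275
```

>>> apply_moves --hand '[1,1,1,1,1,1,1]' --pt "0 0 0.5" --pt "0 0 1.3" --pt "0 0 2.3" --pt "0 0 3.4" --pt "0 0 4.6" --pt "0 0 4.7" --pt "0 0 4.7" --spin '[0,0,0,0,0,0,0]'

```text
clock: 3.38
eef_pos: [0.6407, 0.0364, 0.3156]
orientation: [3.101, 0.5, 0.009]
wrist_force: [0.8, 0.2, -2.8]
gripper_width: 0.245
finger_force: 49.6
```

```bash
python3 s.py g2
```

```text
3.4833 [0.6387 0.0363 0.3115] [ 0.04  0.39  1.54 -0.    1.21  1.29] [-0.1 -0.2 -2.2] 0.24508460144229846 49.55098092556
```

View pics/g2.png

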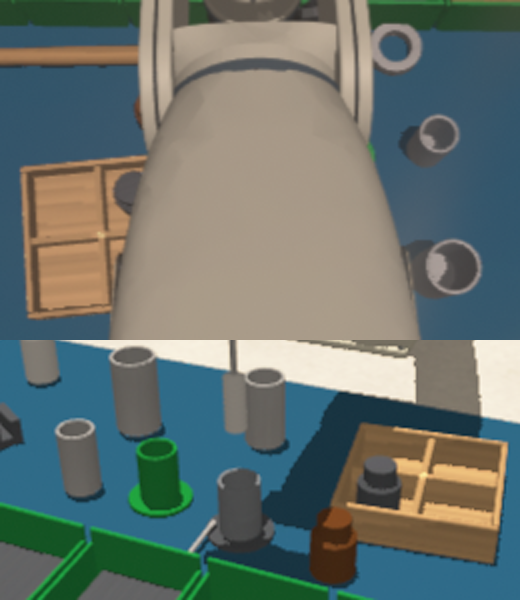

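The brush is lifted and hangs straight, with its tip at scene pixel about (268,206). The cups look unmoved. I'll check the tip's offset from the TCP.

```bash
cat > tip.py <<'E'
from h import *
e=imaging.capture("scene"); p=status.get_obs()["eef_pos"]; print(p.round(4))
t0=proj(e,p-[0,0,.165]); t1=proj(e,p-[0,0,.105]); print("pred tip",t0.round(1),"pred head upper",t1.round(1))
img=e["color"]; hsv=cv2.cvtColor(img,cv2.COLOR_BGR2HSV)
for y in range(int(t1[1])-2,int(t0[1])+6,3):
    xs=int(t0[0]); row=hsv[y,xs-14:xs+15]; m=np.where((row[:,1]<70)&(row[:,2]>115))[0]; print(y,m.min()+xs-14 if len(m) else None,m.max()+xs-14 if len(m) else None, len(m))
E
python3 tip.py
```

```text
[0.6384 0.0363 0.3106]
pred tip [267.8 204.4] pred head upper [267.2 181.3]
179 261 274 14
182 262 281 18
185 262 272 11
188 263 272 10
191 263 272 10
194 262 272 11
197 262 272 11
200 262 272 11
203 263 272 10
206 264 271 8
209 None None 0
```

>>> apply_moves --hand '[1,1,1,1,1,1,1,1,1,1]' --pt "-5.93 -7.97 0" --pt "-5.93 -7.97 0" --pt "-5.93 -7.97 0" --pt "-5.93 -7.97 0" --pt "-5.93 -7.97 0" --pt "-5.93 -7.97 0" --pt "-5.93 -7.97 0" --pt "-5.93 -7.97 0" --pt "-5.93 -7.97 0" --pt "-5.93 -7.97 0" --spin '[0,0,0,0,0,0,0,0,0,0]'

```text
clock: 4.37
eef_pos: [0.461, -0.2026, 0.3112]
orientation: [-3.1, -0.497, 0.002]
wrist_force: [0.5, 0.4, -1.2]
gripper_width: 0.243
finger_force: 49.4
```

```bash
python3 tip.py; python3 s.py g3
```

```text
[ 0.4616 -0.2021  0.3115]
pred tip [214.8 157.4] pred head upper [212.9 137.2]
135 200 228 29
138 200 228 29
141 200 228 29
144 200 228 29
147 200 228 29
150 200 228 29
153 200 228 29
156 200 228 29
159 200 228 29
162 200 228 29
4.5167 [ 0.4621 -0.2017  0.3118] [-0.44  0.18  1.83  0.    1.13  0.81] [ 0.3 -0.1 -1.4] 0.24210056898392 49.43251311779022
```

View pics/g3.png

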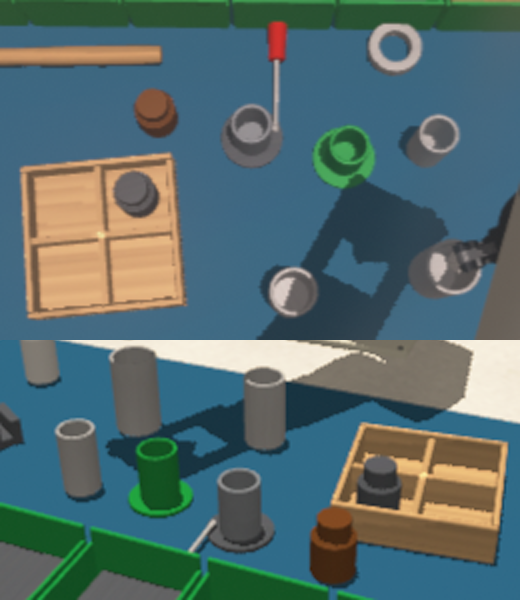

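The brush hangs centred on the TCP (column 267 against 267.8 predicted). It is over the large cup and nothing has moved, so I'll run it down.

>>> apply_moves --hand '[1,1,1,1,1,1,1,1]' --pt "0 -0.02 -0.7" --pt "0 -0.02 -1.4" --pt "0 -0.02 -2.1" --pt "0 -0.02 -2.8" --pt "0 -0.02 -3.5" --pt "0 -0.02 -4.1" --pt "0 -0.02 -4.5" --pt "0 -0.02 -4.5" --spin '[0,0,0,0,0,0,0,0]'

```text
clock: 5.18
eef_pos: [0.4607, -0.2015, 0.1747]
orientation: [-3.098, -0.503, 0.007]
wrist_force: [-0.3, 1.1, -2.2]
gripper_width: 0.246
finger_force: 49.5
```

>>> apply_moves --hand '[1,1,1]' --pt "0 0 -0.07" --pt "0 0 -0.14" --pt "0 0 -0.14" --spin '[0,0,0]'

```text
clock: 5.43
eef_pos: [0.4622, -0.2031, 0.1737]
orientation: [3.101, 0.501, 0.001]
wrist_force: [0.7, 0.0, -1.7]
gripper_width: 0.244
finger_force: 49.5
```

>>> apply_moves --hand '[1,1,1,1,1]' --pt "0 0 -0.04" --pt "0 0 -0.08" --pt "0 0 -0.12" --pt "0 0 -0.12" --pt "0 0 -0.12" --spin '[0,0,0,0,0]'

```text
clock: 5.85
eef_pos: [0.4623, -0.2037, 0.1709]
orientation: [3.1, 0.5, 0.003]
wrist_force: [-1.2, 0.5, 8.3]
gripper_width: 0.242
finger_force: 50.8
```

>>> apply_moves --hand '[1,1,1,1,1,1,1,1,1,1]' --pt "0 0 0.9" --pt "0 0 1.9" --pt "0 0 2.9" --pt "0 0 3.6" --pt "0 0 3.6" --pt "0 0 2.7" --pt "0 0 1.7" --pt "0 0 0.8" --pt "0 0 0.1" --pt "0 0 0.0" --spin '[0,0,0,0,0,0,0,0,0,0]'

```text
clock: 6.68
eef_pos: [0.4605, -0.2027, 0.1673]
orientation: [-3.099, -0.499, 0.004]
wrist_force: [-2.7, 3.3, 20.9]
gripper_width: 0.245
finger_force: 52.1
```

>>> apply_moves --hand '[1,1,1]' --pt "0 0 0" --pt "0 0 -0.02" --pt "0 0 -0.02" --spin '[0,0,0]'

```text
clock: 6.93
eef_pos: [0.4611, -0.2032, 0.1684]
orientation: [-3.101, -0.5, 0.001]
wrist_force: [-0.9, -0.6, -1.7]
gripper_width: 0.246
finger_force: 49.6
```

>>> apply_moves --hand '[1,1,1,1,1,1,1,1,1,1]' --pt "0 0 0.9" --pt "0 0 1.9" --pt "0 0 2.9" --pt "0 0 3.9" --pt "0 0 4.8" --pt "-0.2 1.2 4.8" --pt "-0.4 2.5 4.8" --pt "-0.6 3.8 4.8" --pt "-0.8 5.1 4.8" --pt "-1.03 6.3 4.8" --spin '[0,0,0,0,0,0,0,0,0,0]'

```text
clock: 7.77
eef_pos: [0.4298, -0.0127, 0.3131]
orientation: [-3.102, -0.499, -0.001]
wrist_force: [0.7, -0.2, -1.1]
gripper_width: 0.244
finger_force: 49.7
```

```bash
python3 s.py g4
```

```text
7.8667 [ 0.429  -0.0105  0.3129] [-0.05  0.05  1.98  0.    1.12  1.19] [ 0.8 -0.  -1.9] 0.24663338916824618 49.982571601867676
```

View pics/g4.png

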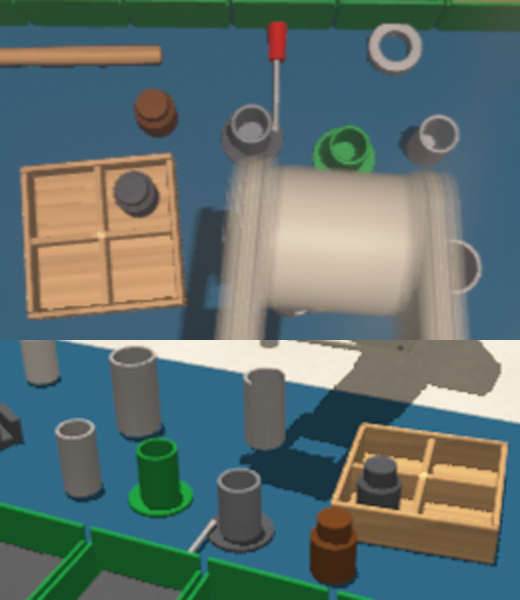

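The picture shows the medium cup unmoved at stacked (264,380), with the brush hanging above it. I'll brush the medium cup.

>>> apply_moves --hand '[1,1,1,1,1,1,1,1,1,1]' --pt "0 -0.04 0" --pt "0 -0.04 -0.8" --pt "0 -0.04 -1.6" --pt "0 -0.04 -2.4" --pt "0 -0.04 -3.2" --pt "0 -0.04 -3.9" --pt "0 -0.04 -4.4" --pt "0 -0.04 -4.6" --pt "0 -0.04 -4.7" --pt "0 -0.04 -4.75" --spin '[0,0,0,0,0,0,0,0,0,0]'

```text
clock: 8.7
eef_pos: [0.431, -0.0163, 0.1705]
orientation: [3.102, 0.498, 0.0]
wrist_force: [0.2, 0.8, -1.1]
gripper_width: 0.244
finger_force: 49.9
```

>>> apply_moves --hand '[1,1,1,1,1]' --pt "0 0 -0.03" --pt "0 0 -0.06" --pt "0 0 -0.09" --pt "0 0 -0.1" --pt "0 0 -0.1" --spin '[0,0,0,0,0]'

```text
clock: 9.12
eef_pos: [0.4308, -0.0155, 0.1678]
orientation: [3.101, 0.5, 0.001]
wrist_force: [-0.6, -0.3, -1.3]
gripper_width: 0.245
finger_force: 49.9
```

>>> apply_moves --hand '[1,1,1,1,1]' --pt "0 0 -0.03" --pt "0 0 -0.06" --pt "0 0 -0.08" --pt "0 0 -0.08" --pt "0 0 -0.08" --spin '[0,0,0,0,0]'

```text
clock: 9.53
eef_pos: [0.4322, -0.0154, 0.1672]
orientation: [3.101, 0.5, 0.005]
wrist_force: [-4.0, 0.8, 24.1]
gripper_width: 0.247
finger_force: 52.8
```

>>> apply_moves --hand '[1,1,1,1,1,1,1,1,1,1]' --pt "0 0 0.9" --pt "0 0 1.8" --pt "0 0 2.7" --pt "0 0 3.25" --pt "0 0 3.25" --pt "0 0 2.4" --pt "0 0 1.5" --pt "0 0 0.7" --pt "0 0 0.2" --pt "0 0 0.05" --spin '[0,0,0,0,0,0,0,0,0,0]'

```text
clock: 10.37
eef_pos: [0.4304, -0.0154, 0.1654]
orientation: [-3.101, -0.5, 0.002]
wrist_force: [-4.7, 1.7, 42.2]
gripper_width: 0.249
finger_force: 54.6
```

>>> apply_moves --hand '[1,1,1,1]' --pt "0 0 -0.03" --pt "0 0 -0.06" --pt "0 0 -0.06" --pt "0 0 -0.06" --spin '[0,0,0,0]'

```text
clock: 10.7
eef_pos: [0.4309, -0.0154, 0.1655]
orientation: [-3.101, -0.5, -0.001]
wrist_force: [-3.5, 0.9, 18.2]
gripper_width: 0.242
finger_force: 52.4
```

>>> apply_moves --hand '[1,1,1,1,1,1,1,1,1,1]' --pt "0 0 0.7" --pt "0 0 1.7" --pt "0 0 2.7" --pt "0 0 3.7" --pt "0 0 4.5" --pt "0 0 4.8" --pt "0.9 -0.8 4.8" --pt "1.8 -1.6 4.8" --pt "2.7 -2.5 4.8" --pt "3.6 -3.3 4.8" --spin '[0,0,0,0,0,0,0,0,0,0]'

```text
clock: 11.53
eef_pos: [0.5391, -0.1157, 0.3071]
orientation: [-3.101, -0.501, 0.003]
wrist_force: [0.5, 0.5, -2.0]
gripper_width: 0.244
finger_force: 50.1
```

>>> apply_moves --hand '[1,1,1,1,1,1]' --pt "1 -0.9 0" --pt "2 -1.8 0" --pt "2.98 -2.69 0" --pt "2.98 -2.69 0" --pt "2.98 -2.69 0" --pt "2.98 -2.69 0" --spin '[0,0,0,0,0,0]'

```text
clock: 12.03
eef_pos: [0.627, -0.1949, 0.3063]
orientation: [-3.1, -0.499, 0.005]
wrist_force: [0.1, 0.4, -2.2]
gripper_width: 0.245
finger_force: 50.1
```

```bash
cat > chk.py <<'E'
# compare current views with the first ones around each cup, and re-measure rims
from h import *
import sys
T=imaging.capture("top");S=imaging.capture("scene")
o=status.get_obs(); print(o["clock"],o["eef_pos"].round(4),o["q"].round(2))
G={"large":((376,248),(216,185),.115,17),"medium":((296,260),(282,195),.102,16),"small":((369,181),(189,219),.09,14)}
t0,s0=cv2.imread("pics/top0.png"),cv2.imread("pics/scene0.png")
for n,(a,b,h,r) in G.items():
    f=lambda A,B,c,w:np.mean(np.abs(A[c[1]-w:c[1]+w,c[0]-w:c[0]+w].astype(int)-B[c[1]-w:c[1]+w,c[0]-w:c[0]+w])).round(1)
    try: p,e=rim(T["color"],a,r,125); q=ray(T,p,h).round(4),e.round(1)
    except Exception: q=None
    print(n,"diff top",f(T["color"],t0,a,14),"scene",f(S["color"],s0,b,18),"rim",q)
E
python3 chk.py
```

```text
12.1333 [ 0.627  -0.1943  0.3077] [-0.32  0.42  1.51  0.    1.22  0.93]
large diff top 21.5 scene 2.4 rim (array([ 0.4651, -0.185 ,  0.115 ]), array([11.9, 22.9]))
medium diff top 54.5 scene 24.9 rim None
small diff top 20.4 scene 3.1 rim (array([ 0.623 , -0.1984,  0.09  ]), array([15. , 18.7]))
```

>>> apply_moves --hand '[1,1,1,1,1,1,1,1,1,1]' --pt "0.03 -0.02 0" --pt "0.03 -0.02 -0.8" --pt "0.03 -0.02 -1.6" --pt "0.03 -0.02 -2.4" --pt "0.03 -0.02 -3.2" --pt "0.03 -0.02 -3.9" --pt "0.03 -0.02 -4.4" --pt "0.03 -0.02 -4.55" --pt "0.03 -0.02 -4.62" --pt "0.03 -0.02 -4.65" --spin '[0,0,0,0,0,0,0,0,0,0]'

```text
clock: 12.97
eef_pos: [0.6292, -0.1956, 0.1701]
orientation: [3.101, 0.501, 0.001]
wrist_force: [-0.6, 0.2, -1.0]
gripper_width: 0.242
finger_force: 50.2
```

>>> apply_moves --hand '[1,1,1,1,1]' --pt "0 0 -0.03" --pt "0 0 -0.06" --pt "0 0 -0.09" --pt "0 0 -0.09" --pt "0 0 -0.09" --spin '[0,0,0,0,0]'

```text
clock: 13.38
eef_pos: [0.6291, -0.1959, 0.167]
orientation: [3.101, 0.5, 0.001]
wrist_force: [0.3, 0.1, -1.8]
gripper_width: 0.245
finger_force: 50.2
```

>>> apply_moves --hand '[1,1,1,1,1]' --pt "0 0 -0.03" --pt "0 0 -0.06" --pt "0 0 -0.09" --pt "0 0 -0.09" --pt "0 0 -0.09" --spin '[0,0,0,0,0]'

```text
clock: 13.8
eef_pos: [0.6297, -0.196, 0.1656]
orientation: [3.101, 0.5, 0.003]
wrist_force: [-2.1, 0.8, 8.9]
gripper_width: 0.243
finger_force: 51.6
```

>>> apply_moves --hand '[1,1,1,1,1,1,1,1,1,1]' --pt "0 0 0.8" --pt "0 0 1.6" --pt "0 0 2.4" --pt "0 0 2.85" --pt "0 0 2.85" --pt "0 0 2.1" --pt "0 0 1.3" --pt "0 0 0.6" --pt "0 0 0.15" --pt "0 0 0.03" --spin '[0,0,0,0,0,0,0,0,0,0]'

```text
clock: 14.63
eef_pos: [0.6282, -0.1951, 0.1633]
orientation: [-3.099, -0.499, 0.004]
wrist_force: [-5.6, 4.5, 24.0]
gripper_width: 0.246
finger_force: 53.2
```

>>> apply_moves --hand '[1,1,1,1]' --pt "0 0 -0.03" --pt "0 0 -0.05" --pt "0 0 -0.05" --pt "0 0 -0.05" --spin '[0,0,0,0]'

```text
clock: 14.97
eef_pos: [0.6284, -0.1952, 0.1634]
orientation: [-3.1, -0.5, 0.002]
wrist_force: [-2.5, 2.4, 7.9]
gripper_width: 0.252
finger_force: 51.5
```

>>> apply_moves --hand '[1,1,1,1,1,1,1]' --pt "0 0 0.7" --pt "0 0 1.7" --pt "0 0 2.7" --pt "0 0 3.7" --pt "0 0 4.5" --pt "0 0 4.85" --pt "0 0 4.85" --spin '[0,0,0,0,0,0,0]'

```text
clock: 15.55
eef_pos: [0.63, -0.1962, 0.3111]
orientation: [3.099, 0.5, 0.006]
wrist_force: [0.6, 0.5, -1.5]
gripper_width: 0.242
finger_force: 50.1
```

```bash
python3 s.py g5; python3 - <<'E'
from h import *
T=imaging.capture("top");S=imaging.capture("scene")
a=cv2.resize(T["color"][150:205,245:305],None,fx=6,fy=6,interpolation=cv2.INTER_CUBIC)
b=cv2.resize(S["color"][215:270,240:300],None,fx=6,fy=6,interpolation=cv2.INTER_CUBIC)
c=cv2.imread("pics/g5.png"); c=cv2.copyMakeBorder(c[:,:520],0,0,0,0,cv2.BORDER_CONSTANT)
g=cv2.resize(c,None,fx=.75,fy=.75)
ab=np.hstack([a,b]); cv2.imwrite("pics/pot.png",ab); print(ab.shape)
E
```

```text
15.65 [ 0.6283 -0.1957  0.3072] [-0.32  0.42  1.5  -0.    1.22  0.93] [ 0.6  1.2 -1.5] 0.24405759896543347 50.11199355125427
(330, 720, 3)
```

View pics/pot.png

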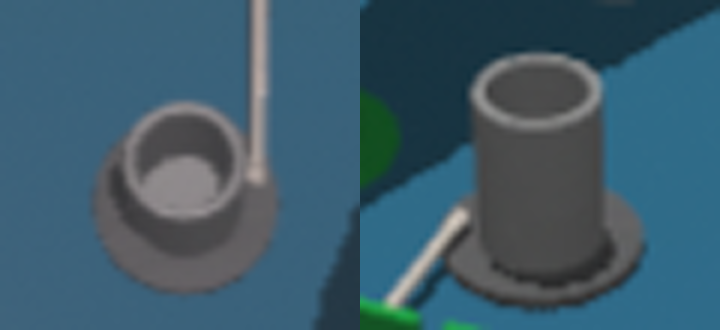

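View pics/g5.png

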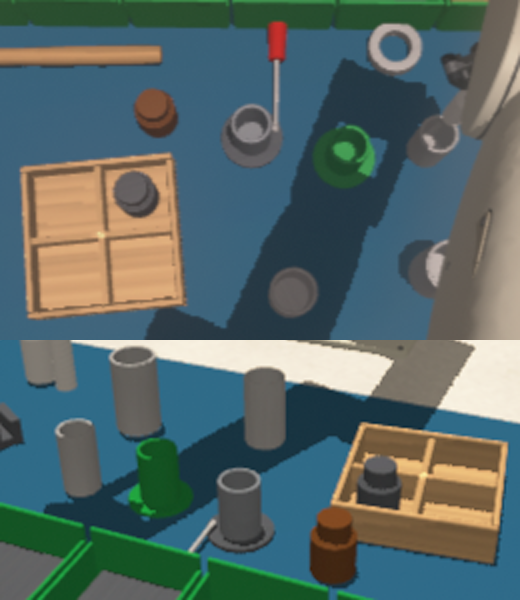

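The medium cup only lies in shadow; every cup stands where it was. The pot rim centre is at (184.5,160) in the left (top) crop and (177,91) in the right (scene) crop. I'll triangulate it.

```bash
python3 - <<'E'
from h import *
T=imaging.capture("top");S=imaging.capture("scene")
f=lambda x,y,a,b:np.array([(x+.5)/6-.5+a,(y+.5)/6-.5+b])
a=f(184.5,160,245,150);b=f(177,91,240,215)
print(tri(T,a,S,b),ray(T,a,.078),ray(S,b,.078),status.get_obs()["eef_pos"])
E
```

```text
[0.64173941 0.03906556 0.07795246] [0.64174389 0.03902271 0.078     ] [0.64179376 0.03913097 0.078     ] [ 0.62810945 -0.19559213  0.30650395]
```

>>> apply_moves --hand '[1,1,1,1,1,1,1,1,1]' --pt "0.1 1.2 0" --pt "0.2 2.5 0" --pt "0.3 3.8 0" --pt "0.4 5.1 0" --pt "0.45 6.4 0" --pt "0.45 7.4 0" --pt "0.45 7.82 0" --pt "0.45 7.82 0" --pt "0.45 7.82 0" --spin '[0,0,0,0,0,0,0,0,0]'

```text
clock: 16.6
eef_pos: [0.6422, 0.039, 0.3079]
orientation: [3.101, 0.503, -0.002]
wrist_force: [-0.4, -0.0, -1.5]
gripper_width: 0.24
finger_force: 50.1
```

```bash
sed 's/\.165/.158/' tip.py > tip2.py; python3 tip2.py
```

```text
[0.6422 0.038  0.3081]
pred tip [267.8 203.7] pred head upper [267.2 183.2]
181 262 278 17
184 263 272 10
187 263 272 10
190 262 272 11
193 262 272 11
196 262 272 11
199 263 272 10
202 263 273 11
205 264 271 8
208 None None 0
```

>>> apply_moves --hand '[1,1,1,1,1,1,1,1,1]' --pt "0 0 -0.8" --pt "0 0 -1.6" --pt "0 0 -2.4" --pt "0 0 -3.2" --pt "0 0 -3.9" --pt "0 0 -4.4" --pt "0 0 -4.6" --pt "0 0 -4.65" --pt "0 0 -4.65" --spin '[0,0,0,0,0,0,0,0,0]'

```text
clock: 17.4
eef_pos: [0.6427, 0.0377, 0.1694]
orientation: [3.102, 0.498, -0.0]
wrist_force: [-0.5, -0.4, -0.7]
gripper_width: 0.246
finger_force: 50.1
```

>>> apply_moves --hand '[1,1,0.3,0,-0.3,-1,-1,-1,-1]' --pt "0 0 -0.05" --pt "0 0 -0.08" --pt "0 0 -0.08" --pt "0 0 -0.08" --pt "0 0 -0.08" --pt "0 0 -0.08" --pt "0 0 -0.08" --pt "0 0 -0.08" --pt "0 0 -0.08" --spin '[0,0,0,0,0,0,0,0,0]'

```text
clock: 18.15
eef_pos: [0.6425, 0.0388, 0.1669]
orientation: [3.101, 0.5, 0.0]
wrist_force: [0.3, 0.2, 0.1]
gripper_width: 0.999
finger_force: 0.0
```

>>> apply_moves --hand '[-1,-1,-1,-1,-1,-1,-1,-1,-1,-1]' --pt "0 0 0.6" --pt "0 0 1.4" --pt "0 0 2.4" --pt "0 0 3.0" --pt "-0.7 -0.9 3.0" --pt "-1.5 -2.0 3.0" --pt "-2.3 -3.0 3.0" --pt "-3.0 -4.0 3.0" --pt "-3.8 -5.0 3.0" --pt "-4.5 -6.0 3.0" --spin '[0,0,0,0,1.2,2.4,3.6,4.8,5.8,6.6]'

```text
clock: 18.98
eef_pos: [0.5058, -0.1423, 0.257]
orientation: [2.828, 1.367, -0.0]
wrist_force: [0.7, -0.5, -0.1]
gripper_width: 1.002
finger_force: 0.0
```

>>> apply_moves --hand '[-1,-1,-1,-1,-1,-1]' --pt "-0.8 -1.1 0" --pt "-1.55 -2.06 0" --pt "-1.55 -2.06 0" --pt "-1.55 -2.06 0" --pt "-1.55 -2.06 0" --pt "-1.55 -2.06 0" --spin '[0,0,0,0,0,0]'

```text
clock: 19.48
eef_pos: [0.4617, -0.2024, 0.257]
orientation: [2.831, 1.362, 0.001]
wrist_force: [0.3, -0.6, 0.6]
gripper_width: 0.997
finger_force: 0.0
```

```bash
python3 chk.py; python3 s.py g6
```

```text
19.5833 [ 0.4617 -0.2021  0.2569] [-0.44  0.24  1.89  0.    1.01  0.24]
large diff top 23.8 scene 4.2 rim (array([ 0.4599, -0.1841,  0.115 ]), array([ 9.3, 14.9]))
medium diff top 16.1 scene 11.7 rim (array([ 0.4299, -0.0136,  0.102 ]), array([23.3, 24.5]))
small diff top 1.4 scene 2.0 rim (array([ 0.6282, -0.1956,  0.09  ]), array([19.4, 20.6]))
19.6833 [ 0.4615 -0.2022  0.2568] [-0.44  0.24  1.89  0.    1.01  0.24] [ 0.1 -0.4 -0.2] 0.9994897283633071 0.0
```

View pics/g6.png

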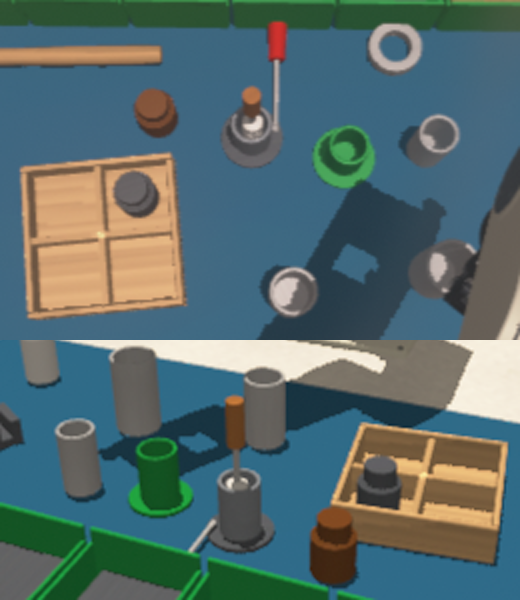

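The brush stands upright in its pot with its grip at stacked (251,97), and all cups are in place. The gripper is over the large cup, so I'll go down and grip it.

>>> apply_moves --hand '[-1,-1,-1,-1,-1,-1,-1,-1,-1]' --pt "0 -0.02 -0.8" --pt "0 -0.02 -1.6" --pt "0 -0.02 -2.4" --pt "0 -0.02 -3.2" --pt "0 -0.02 -4.0" --pt "0 -0.02 -4.8" --pt "0 -0.02 -5.4" --pt "0 -0.02 -5.7" --pt "0 -0.02 -5.7" --spin '[0,0,0,0,0,0,0,0,0]'

```text
clock: 20.43
eef_pos: [0.4601, -0.2027, 0.0841]
orientation: [-2.829, -1.36, 0.004]
wrist_force: [-0.5, 0.1, 1.2]
gripper_width: 1.001
finger_force: 0.0
```

>>> apply_moves --hand '[-0.6,-0.3,0,0.5,1,1,1,1]' --pt "0 0 0" --pt "0 0 0" --pt "0 0 0" --pt "0 0 0" --pt "0 0 0" --pt "0 0 0" --pt "0 0 0" --pt "0 0 0" --spin '[0,0,0,0,0,0,0,0]' --newtons 60

```text
clock: 21.1
eef_pos: [0.4615, -0.2038, 0.087]
orientation: [2.831, 1.36, 0.002]
wrist_force: [-1.9, 2.1, 6.6]
gripper_width: 0.746
finger_force: 66.5
```

>>> apply_moves --hand '[1,1,1,1,1,1,1,1,1,1]' --pt "0 0 0.5" --pt "0 0 1.3" --pt "0 0 2.3" --pt "0 0 3.3" --pt "0 0 4.3" --pt "0 0 5.0" --pt "0 0.9 5.0" --pt "0 2.0 5.0" --pt "0 3.2 5.0" --pt "0 4.4 5.0" --spin '[0,0,0,0,0,0,0,0,0,0]'

```text
clock: 21.93
eef_pos: [0.4605, -0.0706, 0.2363]
orientation: [2.832, 1.358, 0.001]
wrist_force: [0.5, 0.3, -2.7]
gripper_width: 0.749
finger_force: 67.8
```

>>> apply_moves --hand '[1,1,1,1,1,1,1,1,1,1]' --pt "0 1.2 0" --pt "0 2.4 0" --pt "0 3.6 0" --pt "0 4.8 0" --pt "-0.1 6.0 0" --pt "-0.2 7.2 0" --pt "-0.3 8.4 0" --pt "-0.35 9.6 0" --pt "-0.4 10.6 0" --pt "-0.41 11.37 0" --spin '[0,0,0,0,0,0,0,0,0,0]'

```text
clock: 22.77
eef_pos: [0.448, 0.2719, 0.2361]
orientation: [-2.83, -1.362, -0.001]
wrist_force: [0.5, -0.0, -3.8]
gripper_width: 0.748
finger_force: 67.7
```

```bash
python3 -c "
from h import *
o=status.get_obs();print(o['eef_pos'],o['q'].round(2),o['wrist_force'],o['gripper_width'],o['finger_force'])"
```

```text
[0.44798656 0.27186344 0.23605187] [0.52 0.3  1.87 0.   0.98 1.2 ] [ 0.46115998 -0.01634086 -3.75267846] 0.7480743834415577 67.73093730211258
```

>>> apply_moves --hand '[1,1,1,1,1,1,1,1,1,1]' --pt "0 -0.03 -0.7" --pt "0 -0.03 -1.5" --pt "0 -0.03 -2.3" --pt "0 -0.03 -3.1" --pt "0 -0.03 -3.8" --pt "0 -0.03 -4.2" --pt "0 -0.03 -4.5" --pt "0 -0.03 -4.6" --pt "0 -0.03 -4.65" --pt "0 -0.03 -4.65" --spin '[0,0,0,0,0,0,0,0,0,0]'

```text
clock: 23.6
eef_pos: [0.449, 0.2687, 0.0968]
orientation: [-2.832, -1.36, -0.001]
wrist_force: [-0.2, 0.5, -3.4]
gripper_width: 0.75
finger_force: 67.6
```

>>> apply_moves --hand '[1,1,1,1]' --pt "0 0 -0.04" --pt "0 0 -0.08" --pt "0 0 -0.1" --pt "0 0 -0.1" --spin '[0,0,0,0]'

```text
clock: 23.93
eef_pos: [0.4494, 0.2691, 0.0949]
orientation: [-2.832, -1.36, -0.003]
wrist_force: [-2.6, -0.0, 6.5]
gripper_width: 0.752
finger_force: 68.5
```

>>> apply_moves --hand '[-0.2,-0.6,-1,-1,-1,-1,-1,-1,-1,-1]' --pt "0 0 0" --pt "0 0 0" --pt "0 0 0" --pt "0 0 0" --pt "0 0 0" --pt "0 0 0.5" --pt "0 0 1.3" --pt "0 0 2.3" --pt "0 0 3.5" --pt "0 0 4.7" --spin '[0,0,0,0,0,0,0,0,0,0]'

```text
clock: 24.77
eef_pos: [0.4481, 0.2682, 0.2354]
orientation: [2.832, 1.36, -0.003]
wrist_force: [0.9, 0.7, 0.2]
gripper_width: 1.002
finger_force: 0.0
```

>>> apply_moves --hand '[-1,-1,-1,-1,-1,-1,-1,-1,-1,-1]' --pt "0 -1.2 0" --pt "0 -2.4 0" --pt "0 -3.6 0" --pt "-0.1 -4.8 0" --pt "-0.2 -6.0 0" --pt "-0.4 -7.2 0" --pt "-0.6 -8.4 0" --pt "-0.65 -9.45 0" --pt "-0.65 -9.45 0" --pt "-0.65 -9.45 0" --spin '[0,0,0,0,0,0,0,0,0,0]'

```text
clock: 25.6
eef_pos: [0.429, -0.0163, 0.2345]
orientation: [2.834, 1.355, 0.0]
wrist_force: [0.3, 1.2, -0.2]
gripper_width: 0.999
finger_force: 0.0
```

```bash
python3 chk.py; python3 s.py g7
```

```text
25.7 [ 0.4292 -0.0147  0.2344] [-0.06  0.16  2.06  0.    0.92  0.61]
large diff top 39.3 scene 26.4 rim (array([ 0.1003, -0.1775,  0.115 ]), array([ 10.7, 377.1]))
medium diff top 57.7 scene 15.0 rim (array([ 0.4367, -0.0186,  0.102 ]), array([37.4, 42.8]))
small diff top 4.0 scene 0.4 rim (array([ 0.6282, -0.1957,  0.09  ]), array([19.3, 20.5]))
25.8 [ 0.4292 -0.014   0.2344] [-0.06  0.16  2.06  0.    0.92  0.61] [ 0.  -0.1  0.4] 1.0025036160403213 0.0
```

View pics/g7.png

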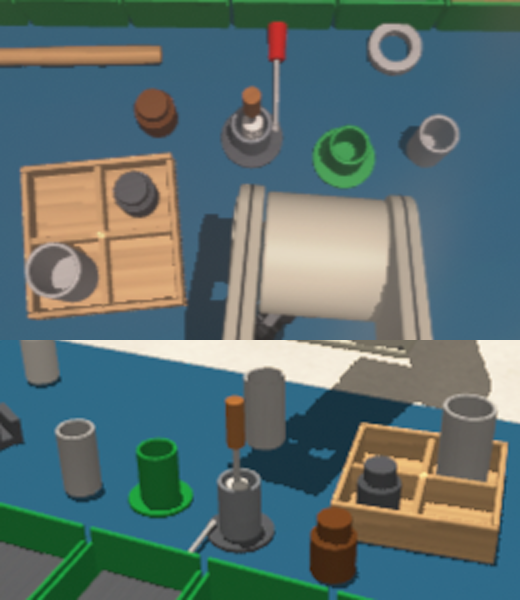

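The large cup stands upright in the lower-left cell at stacked (55,271), and the medium cup is still at its place. Next I'll grip the medium cup.

>>> apply_moves --hand '[-1,-1,-1,-1,-1,-1,-1,-1]' --pt "0.03 0 -0.8" --pt "0.03 0 -1.6" --pt "0.03 0 -2.4" --pt "0.03 0 -3.2" --pt "0.03 0 -4.0" --pt "0.03 0 -4.7" --pt "0.03 0 -5.1" --pt "0.03 0 -5.2" --spin '[0,0,0,0,0,0,0,0]'

```text
clock: 26.47
eef_pos: [0.4289, -0.0137, 0.0764]
orientation: [-2.828, -1.363, 0.005]
wrist_force: [0.7, -0.3, 0.2]
gripper_width: 0.997
finger_force: 0.0
```

>>> apply_moves --hand '[-0.6,-0.2,0.2,0.6,1,1,1,1]' --pt "0 0 0" --pt "0 0 0" --pt "0 0 0" --pt "0 0 0" --pt "0 0 0" --pt "0 0 0" --pt "0 0 0" --pt "0 0 0" --spin '[0,0,0,0,0,0,0,0]'

```text
clock: 27.13
eef_pos: [0.4303, -0.0147, 0.0793]
orientation: [2.832, 1.36, 0.002]
wrist_force: [-2.4, 4.2, 7.3]
gripper_width: 0.665
finger_force: 64.0
```

>>> apply_moves --hand '[1,1,1,1,1,1,1,1,1,1]' --pt "0 0 0.5" --pt "0 0 1.3" --pt "0 0 2.3" --pt "0 0 3.3" --pt "0 0 4.0" --pt "0.2 1.0 4.0" --pt "0.4 2.2 4.0" --pt "0.6 3.4 4.0" --pt "0.8 4.6 4.0" --pt "0.96 5.8 4.0" --spin '[0,0,0,0,0,0,0,0,0,0]'

```text
clock: 27.97
eef_pos: [0.4589, 0.1605, 0.1988]
orientation: [2.832, 1.36, 0.001]
wrist_force: [1.5, -0.4, -4.4]
gripper_width: 0.665
finger_force: 64.6
```

>>> apply_moves --hand '[1,1,1,1,1,1,1,1,1,1]' --pt "0 0.56 0" --pt "0 0.56 0" --pt "0 0.56 0" --pt "0 0.56 -0.7" --pt "0 0.56 -1.5" --pt "0 0.56 -2.3" --pt "0 0.56 -3.0" --pt "0 0.56 -3.4" --pt "0 0.56 -3.6" --pt "0 0.56 -3.6" --spin '[0,0,0,0,0,0,0,0,0,0]'

```text
clock: 28.8
eef_pos: [0.458, 0.1747, 0.0893]
orientation: [-2.832, -1.359, 0.004]
wrist_force: [-0.6, -0.6, -3.5]
gripper_width: 0.666
finger_force: 65.2
```

>>> apply_moves --hand '[1,1,1,1,1]' --pt "0 0 -0.04" --pt "0 0 -0.08" --pt "0 0 -0.1" --pt "0 0 -0.1" --pt "0 0 -0.1" --spin '[0,0,0,0,0]'

```text
clock: 29.22
eef_pos: [0.4591, 0.176, 0.0879]
orientation: [2.832, 1.361, 0.002]
wrist_force: [-0.8, 0.5, -4.1]
gripper_width: 0.662
finger_force: 65.3
```

>>> apply_moves --hand '[1,1,1,1]' --pt "0 0 -0.03" --pt "0 0 -0.06" --pt "0 0 -0.06" --pt "0 0 -0.06" --spin '[0,0,0,0]'

```text
clock: 29.55
eef_pos: [0.4592, 0.1762, 0.0872]
orientation: [2.832, 1.361, 0.002]
wrist_force: [-4.8, -1.4, 16.4]
gripper_width: 0.663
finger_force: 66.7
```

>>> apply_moves --hand '[-0.2,-0.6,-1,-1,-1,-1,-1,-1,-1,-1]' --pt "0 0 0.03" --pt "0 0 0.03" --pt "0 0 0.03" --pt "0 0 0.03" --pt "0 0 0.03" --pt "0 0 0.5" --pt "0 0 1.4" --pt "0 0 2.5" --pt "0 0 3.7" --pt "0 0 5.0" --spin '[0,0,0,0,0,0,0,0,0,0]'

```text
clock: 30.38
eef_pos: [0.458, 0.1756, 0.2364]
orientation: [-2.832, -1.36, 0.003]
wrist_force: [1.5, 0.4, -0.5]
gripper_width: 0.998
finger_force: 0.0
```

>>> apply_moves --hand '[-1,-1,-1,-1,-1,-1,-1,-1,-1,-1]' --pt "0.5 -1.2 0" --pt "1.0 -2.4 0" --pt "1.5 -3.6 0" --pt "2.0 -4.8 0" --pt "2.5 -6.0 0" --pt "3.0 -7.2 0" --pt "3.5 -8.4 0" --pt "4.1 -9.6 0" --pt "4.7 -10.7 0" --pt "5.2 -11.7 0" --spin '[0,0,0,0,0,0,0,0,0,0]'

```text
clock: 31.22
eef_pos: [0.6156, -0.1776, 0.2354]
orientation: [2.832, 1.359, 0.0]
wrist_force: [0.3, 0.7, -0.5]
gripper_width: 1.0
finger_force: 0.0
```

```bash
python3 chk.py; python3 s.py g8
```

```text
31.3167 [ 0.6167 -0.1796  0.2353] [-0.3   0.47  1.6  -0.    1.07  0.38]
large diff top 44.8 scene 26.5 rim (array([ 0.4278, -0.2148,  0.115 ]), array([ 23.3, 109.8]))
medium diff top 78.4 scene 40.7 rim None
small diff top 37.4 scene 3.3 rim (array([ 0.6365, -0.2   ,  0.09  ]), array([18.7, 34. ]))
31.4167 [ 0.6145 -0.1758  0.2348] [-0.3   0.46  1.61  0.    1.07  0.38] [ 0.8 -0.3  0.2] 0.9957715349323554 0.0
```

View pics/g8.png

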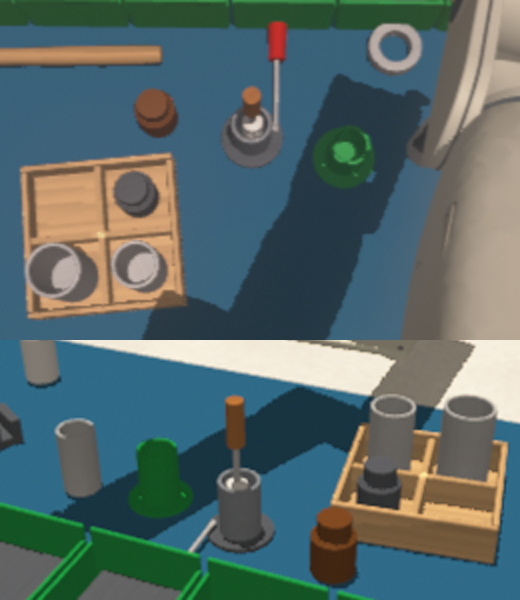

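The medium cup is upright in the lower-right cell (stacked 137,264), and the small cup still stands where it was. I'll grip the small one.

>>> apply_moves --hand '[-1,-1,-1,-1,-1,-1,-1,-1,-1,-1]' --pt "0.43 -0.68 0" --pt "0.43 -0.68 0" --pt "0.43 -0.68 -0.8" --pt "0.43 -0.68 -1.6" --pt "0.43 -0.68 -2.4" --pt "0.43 -0.68 -3.2" --pt "0.43 -0.68 -4.0" --pt "0.43 -0.68 -4.7" --pt "0.43 -0.68 -5.2" --pt "0.43 -0.68 -5.35" --spin '[0,0,0,0,0,0,0,0,0,0]'

```text
clock: 32.25
eef_pos: [0.6258, -0.1938, 0.0725]
orientation: [-2.828, -1.361, 0.005]
wrist_force: [-1.0, 0.2, -0.3]
gripper_width: 0.996
finger_force: 0.0
```

>>> apply_moves --hand '[-0.6,-0.2,0.2,0.6,1,1,1,1,1]' --pt "0 0 0" --pt "0 0 0" --pt "0 0 0" --pt "0 0 0" --pt "0 0 0" --pt "0 0 0" --pt "0 0 0" --pt "0 0 0" --pt "0 0 0" --spin '[0,0,0,0,0,0,0,0,0]'

```text
clock: 33.0
eef_pos: [0.6285, -0.1956, 0.077]
orientation: [2.831, 1.36, 0.003]
wrist_force: [-2.2, 1.9, 6.5]
gripper_width: 0.579
finger_force: 62.0
```

>>> apply_moves --hand '[1,1,1,1,1,1,1,1,1,1]' --pt "0 0 0.5" --pt "0 0 1.3" --pt "0 0 2.3" --pt "0 0 3.4" --pt "0 0 4.6" --pt "0 0 5.8" --pt "0 0 6.9" --pt "-0.3 0.5 7.6" --pt "-0.6 1.5 7.6" --pt "-0.9 2.6 7.6" --spin '[0,0,0,0,0,0,0,0,0,0]'

```text
clock: 33.83
eef_pos: [0.601, -0.1182, 0.3065]
orientation: [2.83, 1.355, 0.006]
wrist_force: [-0.4, 0.9, -3.9]
gripper_width: 0.575
finger_force: 62.9
```

>>> apply_moves --hand '[1,1,1,1,1,1,1,1,1,1]' --pt "-0.5 1.1 0" --pt "-1.0 2.3 0" --pt "-1.5 3.5 0" --pt "-1.95 4.7 0" --pt "-1.95 6.0 0" --pt "-1.95 7.3 0" --pt "-1.95 8.6 0" --pt "-1.95 9.9 0" --pt "-1.95 11.2 0" --pt "-1.95 12.4 0" --spin '[0,0,0,0,0,0,0,0,0,0]'

```text
clock: 34.67
eef_pos: [0.5417, 0.2565, 0.3044]
orientation: [2.832, 1.361, 0.002]
wrist_force: [1.7, -0.3, -2.6]
gripper_width: 0.577
finger_force: 62.9
```

>>> apply_moves --hand '[1,1,1,1]' --pt "0 0.84 0" --pt "0 0.84 0" --pt "0 0.84 0" --pt "0 0.84 0" --spin '[0,0,0,0]'

```text
clock: 35.0
eef_pos: [0.5419, 0.2791, 0.3036]
orientation: [2.831, 1.361, -0.0]
wrist_force: [-0.5, -0.4, -3.2]
gripper_width: 0.58
finger_force: 63.0
```

>>> apply_moves --hand '[1,1,1,1,1,1,1,1,1,1]' --pt "0 0 -0.9" --pt "0 0 -1.9" --pt "0 0 -2.9" --pt "0 0 -3.9" --pt "0 0 -4.9" --pt "0 0 -5.8" --pt "0 0 -6.5" --pt "0 0 -7.0" --pt "0 0 -7.15" --pt "0 0 -7.15" --spin '[0,0,0,0,0,0,0,0,0,0]'

```text
clock: 35.83
eef_pos: [0.5418, 0.2781, 0.0878]
orientation: [2.833, 1.358, -0.004]
wrist_force: [-0.0, 0.8, -3.2]
gripper_width: 0.58
finger_force: 63.0
```

>>> apply_moves --hand '[1,1,1,1,1,1]' --pt "0 0 -0.04" --pt "0 0 -0.08" --pt "0 0 -0.12" --pt "0 0 -0.14" --pt "0 0 -0.14" --pt "0 0 -0.14" --spin '[0,0,0,0,0,0]'

```text
clock: 36.33
eef_pos: [0.5425, 0.2798, 0.085]
orientation: [2.832, 1.361, 0.001]
wrist_force: [-0.4, -0.2, -0.7]
gripper_width: 0.576
finger_force: 63.1
```

>>> apply_moves --hand '[1,-0.1,-0.6,-1,-1,-1,-1,-1,-1,-1]' --pt "0 0 -0.02" --pt "0 0 -0.02" --pt "0 0 -0.02" --pt "0 0 -0.02" --pt "0 0 -0.02" --pt "0 0 0.4" --pt "0 0 1.3" --pt "0 0 2.4" --pt "0 0 3.6" --pt "0 0 4.9" --spin '[0,0,0,0,0,0,0,0,0,0]'

```text
clock: 37.17
eef_pos: [0.5416, 0.2793, 0.233]
orientation: [2.832, 1.36, -0.002]
wrist_force: [1.5, -0.1, -0.6]
gripper_width: 1.001
finger_force: 0.0
```

>>> apply_moves --hand '[-1,-1,-1,-1,-1,-1,-1,-1,-1,-1]' --pt "-0.4 -1.1 0.3" --pt "-0.9 -2.2 0.6" --pt "-1.3 -3.3 1.0" --pt "-1.7 -4.4 1.0" --pt "-2.1 -5.6 1.0" --pt "-2.5 -6.8 1.0" --pt "-2.9 -8.0 1.0" --pt "-3.3 -9.2 1.0" --pt "-3.6 -10.3 1.0" --pt "-3.9 -11.4 1.0" --spin '[0,0,0,0,0,0,0,0,0,0]'

```text
clock: 38.0
eef_pos: [0.4244, -0.0638, 0.2624]
orientation: [2.831, 1.36, 0.002]
wrist_force: [0.9, -1.4, 0.2]
gripper_width: 1.005
finger_force: 0.0
```

```bash
python3 s.py g9
```

```text
38.1 [ 0.424  -0.0657  0.2623] [-0.18  0.12  2.03 -0.    0.99  0.5 ] [-0.3  0.4  0.9] 0.9980420455077322 0.0
```

View pics/g9.png

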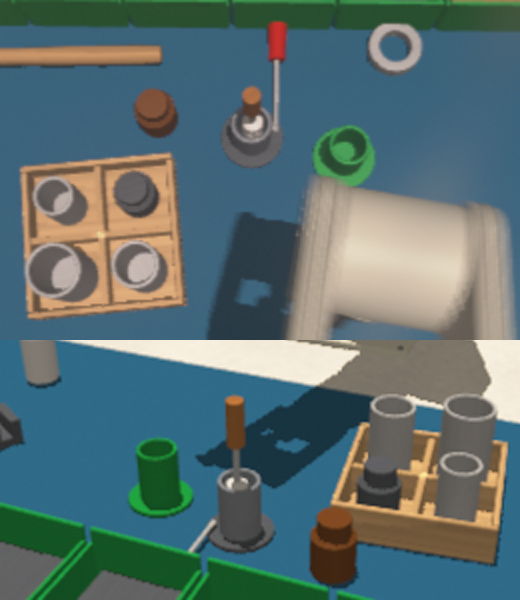

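All three cups stand upright in their own cells at stacked (53,196), (55,271) and (137,264), with the plug at (134,193). The brush is upright in its pot at (251,110), and the arm is clear.

```bash
python3 -c "
from workcell import job
print(job.finish_job())"
```

```text
the job is handed in; nothing more can be done
None
```

I brushed the large, medium and small cups in that order. Each now stands upright in its own crate cell with the dark plug left in place, and the brush is back in its pot, bristles down. I handed the job in at about 38 s on the robot's clock.

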